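# Close the spare-iron box

## Task

Close the grey box of plane irons with the fingertips alone: fold its orange cover over and down flat, then, pressing it down, push it along by its black ridge until its free edge is tucked fully home beneath the steel lip, and leave it so. Touch the cover only on its outer face and edges: do not pinch it or push on its fabric lining. Do not lift the box or shove it from its place, and leave the tin, the sanding block and the clip beside it alone.

Things in the scene. Friction and masses are not known exactly. Their poses are not given: they have to be found in the camera images.
- iron_box: Open grey box, 150 x 110 mm (x, y), 2 to 3 kg, loose on the bench; origin: centre of its underside. Its +x runs from hinge end to lip end (yaw 0: away from the robot; turned up to 0.6 rad). Walls 42 mm high, hinge brackets on the side walls 52 mm, lip-end wall 56 mm. The steel lip juts from that wall over the box: 90 mm wide, x = 58 to 75 mm, z = 51 (underside) to 56 mm.
- cover (a joint): Angle of the orange cover on its hinge, rad: 0 flat (closed), 1.57 upright, more leans back beyond the hinge end; range 0 to 2, starts at 1.35 to 1.75. Weak spring (0.045 N m/rad towards 1.55) and friction 0.022 N m: it stays where it starts, but springs from flat back up to about 0.8 rad if let go before it is tucked. Tucked beneath the lip it stays, at up to 0.03 rad.
- cover_slide (a joint): Shift of the cover with its hinge in the slotted brackets along the box's +x, m: 0 back, 0.018 fully home; starts at 0 to 0.002. Stiff: about 4 N of friction, no spring. The free edge passes down clear of the lip while this is below 0.007 (beyond that it lands on top of the lip), and is 10 mm beneath the lip at 0.018.
- hinge_axis (a point): Centre of the cover's hinge axis (which runs along the box's y), 46 mm above the bench; at box x = -66 mm when cover_slide is 0. Its axes turn with the cover: x from hinge to free edge, z out of the outer face (up when closed).
- cover_edge (a point): Middle of the cover's free edge, 118 mm from the hinge axis. The cover is a rigid orange plate 96 mm wide, 4 mm thick (top face 48 mm above the bench when flat). Axes as hinge_axis.
- ridge (a point): Middle of the crest of the black thumb ridge on the cover's outer face (the face that is on top when closed): 60 mm long across the cover, 6 mm thick, 8 mm high, centred 85 mm from the hinge axis. Axes as hinge_axis.
- lip (a point): Middle of the lower leading edge of the retaining lip, at box x = 58 mm, z = 51 mm.
- cover_lining: Thin grey lining, 90 x 80 mm, on the inner face of the cover (the face turned to the box's contents when closed); origin on the hinge axis, axes as hinge_axis. Not to be pushed on: a finger on it means that the cover is being pinched or pried.
- brad_tin: Loose round tin, white with green lid, 57 mm across, 28 mm high, near the box; origin at the centre of its underside. A bystander.
- sanding_block: Loose tan sanding block, 40 x 70 x 26 mm, near the box; origin at the centre of its underside. A bystander.
- blue_clip: Loose blue spring clip, 19 x 60 x 30 mm, near the box; origin at the centre of its underside. A bystander.

How it is judged (in metres and radians):
On the way, in this order (a step that is already met when the one before it is completed fails the run):
1. the cover is folded down flat, its edge not yet under the lip (value of joint cover below 0.08 rad and value of joint cover_slide below 0.01 m).
2. the edge is tucked beneath the lip (value of joint cover below 0.06 rad and value of joint cover_slide above 0.013 m), for 0.2 s.
At the end, for the whole second after the job is handed in: The cover lies flat (under 0.06 rad) and is slid home to within 5 mm (cover_slide over 0.013), so that its edge is at least 4 mm beneath the lip; the box stands level on the bench within 40 mm of its place, at rest; tin, sanding block and clip are within 30 mm of theirs (all of step 2 and x of cover_edge in the frame of iron_box above 0.062 m and height (world z) of iron_box below 0.006 m and angle between iron_box's own z axis and vertical below 0.05 rad and distance of iron_box from where it was at the start of the episode below 0.04 m and linear speed of iron_box below 0.02 m/s and distance of each of brad_tin, sanding_block, blue_clip from where it was at the start of the episode below 0.03 m); the robot touches nothing.
It fails at once if the box is lifted or tipped (height (world z) of iron_box above 0.012 m or angle between iron_box's own z axis and vertical above 0.15 rad).
It fails at once if the box is shoved from its place (distance of iron_box from where it was at the start of the episode above 0.04 m).
It fails at once if the cover is pinched or pried (fingers press on its lining) (contact force between the fingers and cover_lining above 2 N).
It fails at once if the tin, the sanding block or the clip is disturbed or lifted (distance of any of brad_tin, sanding_block, blue_clip from where it was at the start of the episode above 0.03 m).
It also fails if it takes over 35 s, if anything falls off the work surface, if the arm or the gripper's body presses on something with over 40 N, if the wrist force passes 120 N, or if a joint passes its speed limit or range.

## Robot

A 6-joint arm with a two-finger parallel gripper is mounted at the origin on a cart in front of the work surface, level with it; the furniture and walls round the work are solid. World frame = base frame: x ahead of the robot, y to its left, z up, the work surface at z = 0. Lengths are in mm, angles in degrees, forces in N, time in s.
With the tool pointing down it reaches from about 300 to 850 mm from the base axis. Payload 4.2 kg.
Tool frame: the origin (TCP) lies at the very end of the fingers, on their centre line; the grasp point (between the pads) lies 19 mm behind it (env.grasp_offset is the distance from the TCP to the grasp point, in mm); z points along the fingers, y is the line along which they close (so a half turn about z gives the same grasp; the last joint's range is limited). The gripper opens to 91 mm and grips with 3 to 60 N. Pads are 32 mm wide; open, the fingers measure 118 mm over their backs; the gripper's body (76 mm by 178 mm) begins 60 mm behind the grasp point.
Start: joints at [-73.109, 18.312, 89.639, -0, 72.044, -1.146], TCP at [178.038, -546.759, 213.976] pointing down, gripper open.
Joint ranges: [-177.97, 177.97], [-48.28, 115.42], [12.27, 149.76], [-77.06, 257.06], [2.81, 150.46], [-146.56, 146.56]. Speed limits (degrees/s): [147.25, 147.25, 180, 180, 180, 180].

## Interface

Orientations are given as [roll, pitch, yaw] about the fixed x, y, z axes, in that order (R = Rz(yaw) Ry(pitch) Rx(roll)).
In Python, from workcell import env gives the robot as it stands. The module is installed in compiled form; this text tells all that it offers.
- The arm moves only by the tool send_rows, never from a script. Its argument "motion" is a list of rows, each an object of numbers: "tx", "ty", "tz": the shift along the tool's x, y, z in units of 500 mm (1.0 is 500 mm); "rx", "ry", "rz": the turn, a rotation vector about the tool's x, y, z in units of 30 degrees (1.0 is 30 degrees); "gripper": the closure, from -1 (fully open) to 1 (shut). In form: [{"tx": .., "ty": .., "tz": .., "rx": .., "ry": .., "rz": .., "gripper": ..}, ...]. A call has 1 to 12 rows; each row shifts and turns the commanded pose from where the row before left it, along the tool's axes as they then stand; what a row does not reach is not made up. A row lasts 1/8 s, in which the tool goes at most 62.5 mm and 10.7 degrees, less where a joint would pass 70% of its speed; a pose out of reach is approached as far as the arm can. A call with a number of a shift or a turn outside -1 to 1 is refused whole. A call with a gripper value outside its range is refused whole. The fingers move at their own pace and stop on an object; "grip_force" is the grip in N (left out, the last holds). Time passes only in rows, so rows that do not move let the fingers close. It gives the time, the measured TCP pose, the force, the opening and the grip force at its end, in the units of the state.
- env.state(): the state, without advancing time (a new reading comes with each control period).
- env.grab_frame(name): name is "scene" or "top" or "wrist"; returns a dict with "frame" (384x512x3 uint8, red, green, blue), "vertical_fov" (degrees; the focal length in pixels is half the picture's height over the tangent of half this angle, whatever the lens; pixels are square), "cx", "cy" (the principal point, pixels), "k1" (the pictures are not rectified: a ray, as slopes to the right and down, at radius r is drawn at 1 + k1 r^2 times it, then the intrinsics apply), "rvec" (rotation vector, rad) and "tvec" (3), from world to camera coordinates, as OpenCV has them; the wrist camera has in their place "T_tool_cam" (4x4, takes a point from camera to tool coordinates, whose origin is the TCP and whose axes are the flange's). Camera axes: x right, y down, z forward; pixel columns grow to the right and rows downward; lengths in mm; the calibration is good to about 2 mm. A picture is of the moment at which its call begins: read the wrist's pose just before it. There is no depth.
- env.job_done(): hands the job in; it is judged then, once.
The state is a dict: "time_s": time; "qpos": joint angles; "qvel": joint speeds; "effort": joint torques, N m; "ee_pos": TCP position; "ee_rot": TCP orientation; "force": force on the tool from outside, world axes, zero at the start; "torque": the same for the moment, N m; "gripper_width": finger opening in mm; "gripper_force": force on a finger pad.
Only numpy, scipy, OpenCV 4.12 (cv2) and the standard library are available. Lean on these libraries where they do the work, as an engineer would, in place of code of your own. Each camera call takes 0.05 s, during which the arm holds its last target. There are 200 camera calls.

## Working session

There is one attempt and no reset: what is moved stays moved. The work goes in short steps, Python scripts to look and compute and a tool call to move; the robot and the scene stay as the last step left them, time stands still between calls to the robot, and variables do not carry over. Pictures are saved under pics/ and viewed, at most 10 in all, crops included, and the job is handed in when it is done.

Besides the shell and the picture viewer there is one more tool, called after ">>>" as a command line: name --argument value ..., lists and objects as JSON in quotes. send_rows: Moves the arm, as the interface text tells. Shifts and turns lie within -1 to 1; 1 stands for 500 mm of shift or 30 degrees of turn. Its arguments: {"type":"object","properties":{"motion":{"type":"array"},"grip_force":{"type":"number"}},"required":["motion"]}

```bash
mkdir -p pics; cat > h.py <<'E'
import numpy as np, cv2
from workcell import env
from scipy.spatial.transform import Rotation as R
def cam(d):
    f=192/np.tan(np.radians(d["vertical_fov"])/2)
    return f,d["cx"],d["cy"],d["k1"],R.from_rotvec(np.ravel(d["rvec"])).as_matrix(),np.ravel(d["tvec"])
def ray(d,u,v):
    f,cx,cy,k,Rm,t=cam(d)
    K=np.array([[f,0,cx],[0,f,cy],[0,0,1.]])
    p=cv2.undistortPoints(np.array([[[u,v]]],float),K,np.array([k,0,0,0.]))[0,0]
    return -Rm.T@t, Rm.T@np.array([p[0],p[1],1])
def onz(d,u,v,z):
    o,r=ray(d,u,v); return o+r*(z-o[2])/r[2]
def tri(d1,p1,d2,p2):
    o1,r1=ray(d1,*p1);o2,r2=ray(d2,*p2)
    s=np.linalg.lstsq(np.c_[r1,-r2],o2-o1,rcond=None)[0]
    a=o1+s[0]*r1;b=o2+s[1]*r2
    return (a+b)/2,np.linalg.norm(a-b)
def proj(d,P):
    f,cx,cy,k,Rm,t=cam(d)
    K=np.array([[f,0,cx],[0,f,cy],[0,0,1.]])
    return cv2.projectPoints(np.array(P,float).reshape(-1,3),np.ravel(d["rvec"]).astype(float),t.astype(float),K,np.array([k,0,0,0.]))[0][:,0]
def save(d,n,crop=None,s=1):
    im=d["frame"]
    if crop: x0,x1,y0,y1=crop; im=im[y0:y1,x0:x1]
    im=cv2.resize(im,None,fx=s,fy=s,interpolation=cv2.INTER_CUBIC)
    cv2.imwrite("pics/"+n,im[:,:,::-1])
E
python3 - <<'E'
from h import *
import pickle
D={}
for n in("scene","top"):
    D[n]=env.grab_frame(n)
pickle.dump(D,open("d0.pkl","wb"))
im=np.hstack([D["scene"]["frame"]]); save(D["scene"],"s0.png",s=1.5); save(D["top"],"t0.png",s=1.5)
for n in D: print(n,-cam(D[n])[4].T@cam(D[n])[5],cam(D[n])[0])
print(env.state())
E
```

```text
scene [ 245.26211789 -629.66787772  460.03643756] 361.5850189164043
top [519.54195658  25.15885861 898.69628646] 367.6276913499506
{'time_s': 0.1, 'qpos': array([-7.31081392e+01,  1.83496760e+01,  8.96994002e+01, -2.57173798e-03,
        7.20443672e+01, -1.14512330e+00]), 'qvel': array([-0.07696914, -0.10022147, -0.20024446, -0.02351276,  0.09624955,
        0.08050642]), 'effort': array([-1.20034103e-03, -4.13333273e+01, -2.32511044e+01,  7.28259422e-02,
        4.22467373e-02, -5.65267931e-05]), 'ee_pos': array([ 177.90087693, -546.3113572 ,  213.18744407]), 'ee_rot': array([-1.79906526e+02,  5.77246954e-04,  1.80377794e+01]), 'force': array([ 0.45052431, -0.9672469 , -0.59980157]), 'torque': array([-0.02833539, -0.02679538, -0.06769258]), 'gripper_force': 0.0, 'gripper_width': 90.97980986151066}
```

View pics/s0.png

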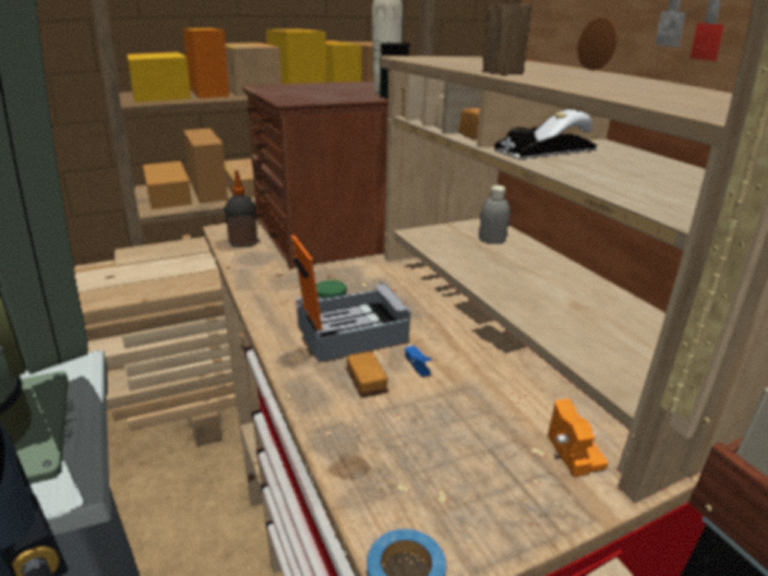

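View pics/t0.png

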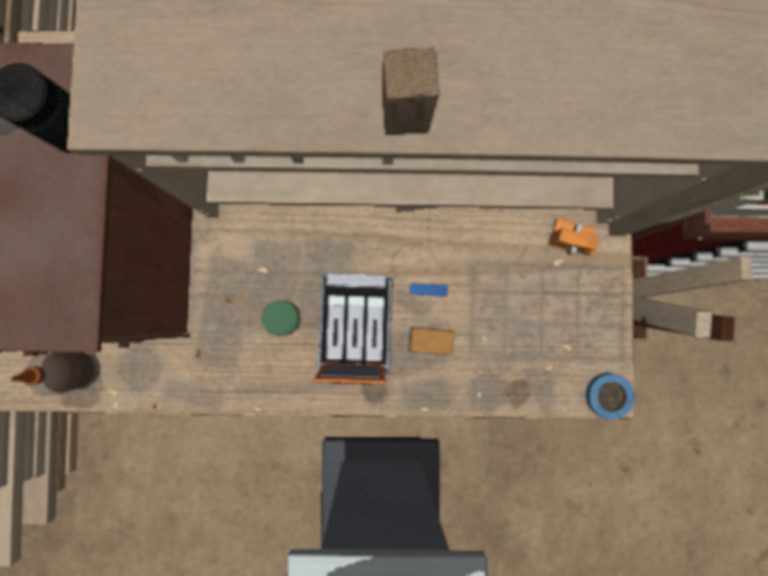

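The scene view shows the cover standing near upright at about (305,280), with the box at (355,320). The top view shows the box at (355,322), tin (281,318), block (432,341) and clip (428,290), all in 1.5x pixels. I'll zoom in on both views.

```bash
python3 - <<'E'
from h import *
import pickle
D=pickle.load(open("d0.pkl","rb"))
a=D["top"]["frame"][172:264,165:315]; b=D["scene"]["frame"][150:270,180:300]
a=cv2.resize(a,(600,368),interpolation=cv2.INTER_CUBIC)
cv2.imwrite("pics/a.png",a[:,:,::-1]); save(D["scene"],"b.png",(180,300,150,270),5)
E
```

```text
(no output)
```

View pics/a.png

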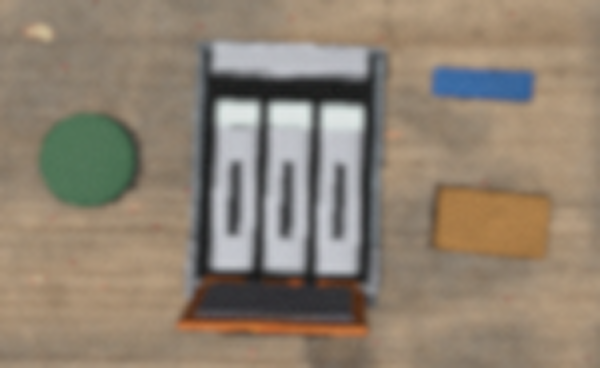

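View pics/b.png

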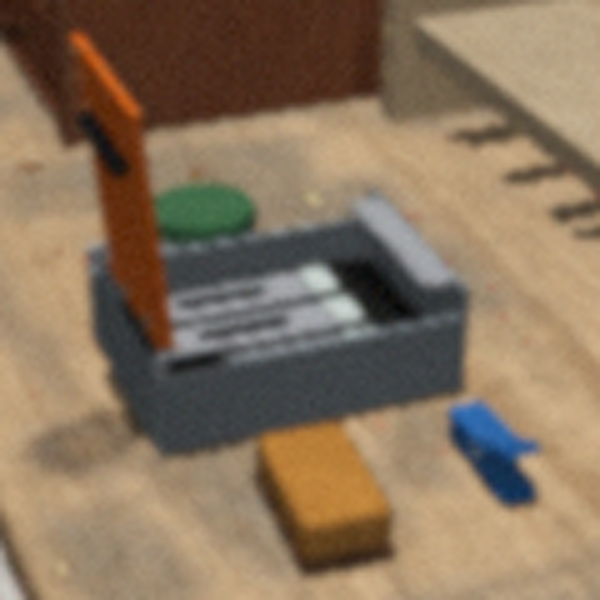

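```bash
python3 - <<'E'
from h import *
import pickle
D=pickle.load(open("d0.pkl","rb")); T,S=D["top"],D["scene"]
t=lambda x,y:(165+x/4-.4,172+y/4-.4); s=lambda x,y:(180+x/5-.4,150+y/5-.4)
for a,b in(((181,328),(72,36)),((367,332),(138,116))): print("edge",tri(T,t(*a),S,s(*b)))
for n,a,z in (("lipL lead",(212,74),56),("lipR lead",(367,79),56),("wallL back",(203,43),56),("wallR back",(386,50),56),("sideR hinge",(378,298),52),("sideL hinge",(190,290),52),("tin",(89,160),28),("block",(491,221),26),("clip",(484,85),30)):
    print(n,onz(T,*t(*a),z).round(1))
for n,a,z in (("lip lead R",(418,285),56),("lip back R",(452,275),56),("lip back L",(370,193),56),("wall corner nearR bottom",(163,452),0),("right far bottom",(460,388),0)):
    print("S",n,onz(S,*s(*a),z).round(1))
E
```

```text
edge (array([441.75450213, 102.7663571 , 160.87072898]), np.float64(2.5295763985216992))
edge (array([441.58065149,   9.93286907, 160.684498  ]), np.float64(0.9189202057748369))
lipL lead [577.   98.3  56. ]
lipR lead [575.2   9.2  56. ]
wallL back [594.8 103.7  56. ]
wallR back [592.1  -1.5  56. ]
sideR hinge [450.    1.4  52. ]
sideL hinge [453.3 109.   52. ]
tin [527.  172.4  28. ]
block [493.9 -65.7  26. ]
clip [574.2 -60.6  30. ]
S lip lead R [569.3   8.3  56. ]
S lip back R [587.8  10.8  56. ]
S lip back L [587.8 101.5  56. ]
S wall corner nearR bottom [444.6   4.8  -0. ]
S right far bottom [589.7   0.8   0. ]
```

Box centre is about (517, 54.5) with yaw about -0.028. The hinge axis is at (451, 56), and the cover stands at about 1.65 rad with its edge at z = 161, which matches a 118 mm cover. Sizes agree to within a few mm. My plan is to keep the closed fingers vertical, fold the cover from behind the ridge, press it flat, then push the ridge.

>>> send_rows --motion '[{"rz": 0.327, "gripper": 1}, {"rz": 0.327, "gripper": 1}, {"tx": 0.032, "ty": -0.1, "gripper": 1}, {"tx": 0.032, "ty": -0.1, "gripper": 1}, {"tx": 0.032, "ty": -0.1, "gripper": 1}, {"tx": 0.032, "ty": -0.1, "gripper": 1}, {"tx": 0.032, "ty": -0.1, "gripper": 1}, {"tx": 0.032, "ty": -0.1, "gripper": 1}, {"tx": 0.032, "ty": -0.1, "gripper": 1}, {"tx": 0.032, "ty": -0.1, "gripper": 1}, {"tx": 0.032, "ty": -0.1, "gripper": 1}, {"gripper": 1}]' --grip_force 30

```text
invalid input at $.motion[0]: expected keys tx, ty, tz, rx, ry, rz, gripper
```

>>> send_rows --motion '[{"tx": 0, "ty": 0, "tz": 0, "rx": 0, "ry": 0, "rz": 0.327, "gripper": 1}, {"tx": 0, "ty": 0, "tz": 0, "rx": 0, "ry": 0, "rz": 0.327, "gripper": 1}, {"tx": 0.032, "ty": -0.1, "tz": 0, "rx": 0, "ry": 0, "rz": 0, "gripper": 1}, {"tx": 0.032, "ty": -0.1, "tz": 0, "rx": 0, "ry": 0, "rz": 0, "gripper": 1}, {"tx": 0.032, "ty": -0.1, "tz": 0, "rx": 0, "ry": 0, "rz": 0, "gripper": 1}, {"tx": 0.032, "ty": -0.1, "tz": 0, "rx": 0, "ry": 0, "rz": 0, "gripper": 1}, {"tx": 0.032, "ty": -0.1, "tz": 0, "rx": 0, "ry": 0, "rz": 0, "gripper": 1}, {"tx": 0.032, "ty": -0.1, "tz": 0, "rx": 0, "ry": 0, "rz": 0, "gripper": 1}, {"tx": 0.032, "ty": -0.1, "tz": 0, "rx": 0, "ry": 0, "rz": 0, "gripper": 1}, {"tx": 0.032, "ty": -0.1, "tz": 0, "rx": 0, "ry": 0, "rz": 0, "gripper": 1}, {"tx": 0.032, "ty": -0.1, "tz": 0, "rx": 0, "ry": 0, "rz": 0, "gripper": 1}, {"tx": 0, "ty": 0, "tz": 0, "rx": 0, "ry": 0, "rz": 0, "gripper": 1}]' --grip_force 30

```text
time_s: 1.6
ee_pos: [334.8, -98.1, 213.8]
ee_rot: [-180.0, 0.0, -1.2]
force: [-0.2, 0.4, -0.1]
gripper_width: 0.6
gripper_force: 0.0
```

>>> send_rows --motion '[{"tx": 0.031, "ty": -0.105, "tz": 0, "rx": 0, "ry": 0, "rz": 0.014, "gripper": 1}, {"tx": 0.031, "ty": -0.105, "tz": 0, "rx": 0, "ry": 0, "rz": 0, "gripper": 1}, {"tx": 0.031, "ty": -0.105, "tz": 0, "rx": 0, "ry": 0, "rz": 0, "gripper": 1}, {"tx": 0, "ty": 0, "tz": 0.07, "rx": 0, "ry": 0, "rz": 0, "gripper": 1}, {"tx": 0, "ty": 0, "tz": 0.07, "rx": 0, "ry": 0, "rz": 0, "gripper": 1}, {"tx": 0, "ty": 0, "tz": 0.08, "rx": 0, "ry": 0, "rz": 0, "gripper": 1}, {"tx": 0, "ty": 0, "tz": 0, "rx": 0, "ry": 0, "rz": 0, "gripper": 1}]'

```text
time_s: 2.48
ee_pos: [383.7, 53.7, 101.9]
ee_rot: [179.9, 0.4, -2.1]
force: [-0.8, 0.2, 0.8]
gripper_width: 0.5
gripper_force: 0.0
```

```bash
python3 - <<'E'
from h import *
d=env.grab_frame("scene"); save(d,"c.png",(150,300,100,270),4*.85)
E
```

```text
(no output)
```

View pics/c.png

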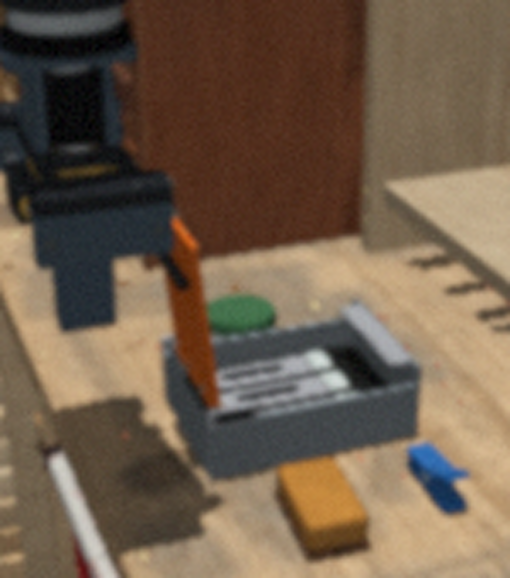

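The fingers hang clear behind the cover at about (85,325), and the box is undisturbed. Next I'll fold the cover to about 45°.

>>> send_rows --motion '[{"tx": 0.027, "ty": -0.008, "tz": 0, "rx": 0, "ry": 0, "rz": 0, "gripper": 1}, {"tx": 0.027, "ty": 0, "tz": 0, "rx": 0, "ry": 0, "rz": 0, "gripper": 1}, {"tx": 0.027, "ty": 0, "tz": 0, "rx": 0, "ry": 0, "rz": 0, "gripper": 1}, {"tx": 0.0216, "ty": 0, "tz": 0.002, "rx": 0, "ry": 0, "rz": 0, "gripper": 1}, {"tx": 0.0216, "ty": 0, "tz": 0.002, "rx": 0, "ry": 0, "rz": 0, "gripper": 1}, {"tx": 0.0157, "ty": 0, "tz": 0.0024, "rx": 0, "ry": 0, "rz": 0, "gripper": 1}, {"tx": 0.0157, "ty": 0, "tz": 0.0024, "rx": 0, "ry": 0, "rz": 0, "gripper": 1}, {"tx": 0.015, "ty": 0, "tz": 0.006, "rx": 0, "ry": 0, "rz": 0, "gripper": 1}, {"tx": 0.015, "ty": 0, "tz": 0.006, "rx": 0, "ry": 0, "rz": 0, "gripper": 1}, {"tx": 0, "ty": 0, "tz": 0, "rx": 0, "ry": 0, "rz": 0, "gripper": 1}]'

```text
time_s: 3.78
ee_pos: [479.5, 55.7, 93.3]
ee_rot: [180.0, -0.0, -2.0]
force: [-0.0, 0.0, 0.6]
gripper_width: 0.2
gripper_force: 0.0
```

```bash
python3 - <<'E'
from h import *
d=env.grab_frame("scene"); save(d,"d.png",(150,300,100,270),4*.85); print(env.state()["ee_pos"])
E
```

```text
[479.24614217  55.721665    93.41110229]
```

View pics/d.png

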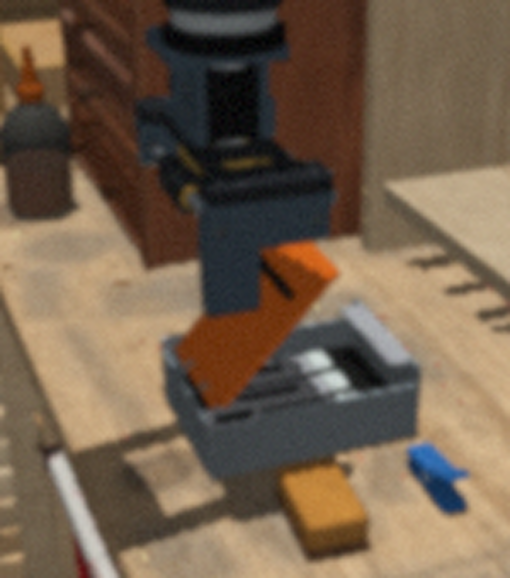

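The cover lies at about 45° against the fingertips, with its edge at (305,265), and the box hasn't moved. I'll continue the fold.

>>> send_rows --motion '[{"tx": 0.012, "ty": 0, "tz": 0.0123, "rx": 0, "ry": 0, "rz": 0, "gripper": 1}, {"tx": 0.012, "ty": 0, "tz": 0.0123, "rx": 0, "ry": 0, "rz": 0, "gripper": 1}, {"tx": 0.0075, "ty": 0, "tz": 0.0095, "rx": 0, "ry": 0, "rz": 0, "gripper": 1}, {"tx": 0.0075, "ty": 0, "tz": 0.0095, "rx": 0, "ry": 0, "rz": 0, "gripper": 1}, {"tx": 0.006, "ty": 0, "tz": 0.011, "rx": 0, "ry": 0, "rz": 0, "gripper": 1}, {"tx": 0.006, "ty": 0, "tz": 0.011, "rx": 0, "ry": 0, "rz": 0, "gripper": 1}, {"tx": 0.0015, "ty": 0, "tz": 0.0095, "rx": 0, "ry": 0, "rz": 0, "gripper": 1}, {"tx": 0.0015, "ty": 0, "tz": 0.0095, "rx": 0, "ry": 0, "rz": 0, "gripper": 1}, {"tx": 0, "ty": 0, "tz": 0, "rx": 0, "ry": 0, "rz": 0, "gripper": 1}]'

```text
time_s: 4.95
ee_pos: [506.0, 54.8, 51.0]
ee_rot: [180.0, -0.0, -2.0]
force: [0.7, 0.0, 0.3]
gripper_width: 0.2
gripper_force: 0.2
```

```bash
python3 - <<'E'
from h import *
d=env.grab_frame("scene"); save(d,"e.png",(180,300,130,270),4); s=env.state();print(s["ee_pos"],s["force"])
E
```

```text
[505.98796066  54.7734451   51.14176267] [-0.7724704   0.25968783  0.40650328]
```

View pics/e.png

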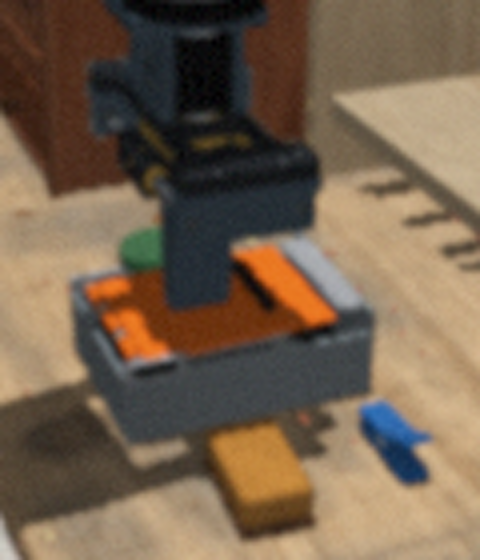

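The cover is nearly flat with the fingers just behind the ridge. Its edge, at about (335,320), sits before the lip. I'll press it down gently.

>>> send_rows --motion '[{"tx": 0, "ty": 0, "tz": 0.004, "rx": 0, "ry": 0, "rz": 0, "gripper": 1}, {"tx": 0, "ty": 0, "tz": 0.002, "rx": 0, "ry": 0, "rz": 0, "gripper": 1}, {"tx": 0, "ty": 0, "tz": 0, "rx": 0, "ry": 0, "rz": 0, "gripper": 1}]'

```text
time_s: 5.38
ee_pos: [506.2, 54.8, 48.3]
ee_rot: [180.0, -0.0, -2.0]
force: [0.1, -0.2, -0.4]
gripper_width: 0.3
gripper_force: 0.3
```

>>> send_rows --motion '[{"tx": 0, "ty": 0, "tz": 0.002, "rx": 0, "ry": 0, "rz": 0, "gripper": 1}, {"tx": 0, "ty": 0, "tz": 0.001, "rx": 0, "ry": 0, "rz": 0, "gripper": 1}, {"tx": 0, "ty": 0, "tz": 0, "rx": 0, "ry": 0, "rz": 0, "gripper": 1}]'

```text
time_s: 5.75
ee_pos: [506.2, 54.8, 47.7]
ee_rot: [-180.0, -0.1, -2.0]
force: [-1.2, -0.5, 8.8]
gripper_width: 0.7
gripper_force: 4.1
```

Flat, with 9 N of pressing force. Now I'll push along.

>>> send_rows --motion '[{"tx": 0.005, "ty": 0, "tz": 0, "rx": 0, "ry": 0, "rz": 0, "gripper": 1}, {"tx": 0.005, "ty": 0, "tz": 0, "rx": 0, "ry": 0, "rz": 0, "gripper": 1}, {"tx": 0.005, "ty": 0, "tz": 0, "rx": 0, "ry": 0, "rz": 0, "gripper": 1}, {"tx": 0.005, "ty": 0, "tz": 0, "rx": 0, "ry": 0, "rz": 0, "gripper": 1}, {"tx": 0.005, "ty": 0, "tz": 0, "rx": 0, "ry": 0, "rz": 0, "gripper": 1}, {"tx": 0.005, "ty": 0, "tz": 0, "rx": 0, "ry": 0, "rz": 0, "gripper": 1}, {"tx": 0.005, "ty": 0, "tz": 0, "rx": 0, "ry": 0, "rz": 0, "gripper": 1}, {"tx": 0, "ty": 0, "tz": 0, "rx": 0, "ry": 0, "rz": 0, "gripper": 1}]'

```text
time_s: 6.75
ee_pos: [522.4, 54.4, 47.5]
ee_rot: [-180.0, 0.1, -2.0]
force: [-3.3, 0.5, 9.6]
gripper_width: 0.4
gripper_force: 4.8
```

>>> send_rows --motion '[{"tx": 0.004, "ty": 0, "tz": 0, "rx": 0, "ry": 0, "rz": 0, "gripper": 1}, {"tx": 0.004, "ty": 0, "tz": 0, "rx": 0, "ry": 0, "rz": 0, "gripper": 1}, {"tx": 0.004, "ty": 0, "tz": 0, "rx": 0, "ry": 0, "rz": 0, "gripper": 1}, {"tx": 0.004, "ty": 0, "tz": 0, "rx": 0, "ry": 0, "rz": 0, "gripper": 1}, {"tx": 0, "ty": 0, "tz": 0, "rx": 0, "ry": 0, "rz": 0, "gripper": 1}]'

```text
time_s: 7.38
ee_pos: [527.6, 53.9, 47.1]
ee_rot: [180.0, 0.5, -2.0]
force: [-7.2, 0.7, 11.9]
gripper_width: -0.0
gripper_force: 5.9
```

```bash
python3 - <<'E'
from h import *
d=env.grab_frame("scene"); save(d,"f.png",(180,300,130,270),4); s=env.state();print(s["ee_pos"],s["force"])
E
```

```text
[527.58843014  53.90755827  47.09332921] [-8.14114546  0.17003169 12.20434437]
```

View pics/f.png

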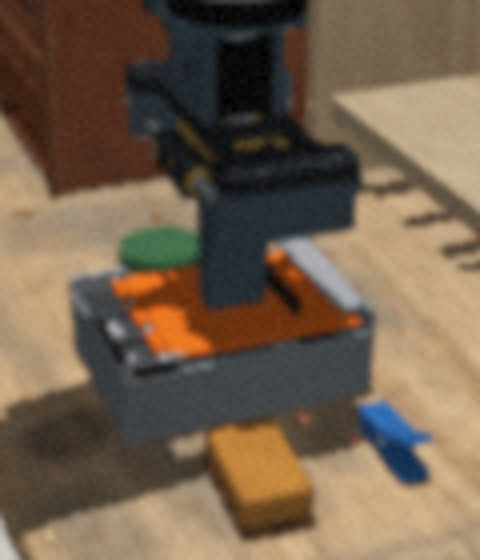

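The cover has slid towards the lip (ridge near end from about (270,305) to (298,308)), and the box corner at (130,440) hasn't moved. I'll measure how far it slid.

```bash
python3 - <<'E'
from h import *
import pickle
S=pickle.load(open("d0.pkl","rb"))["scene"]
p=lambda x,y,z:onz(S,180+x/4-.4,130+y/4-.4,z).round(1)
print("ridge",p(270,307,56),p(299,310,56)); print("hinge-edge near",p(127,360,48),p(166,357,48)); print("free edge near now",p(365,323,48),"lip lead near", p(340,308,56), "before edge",p(335,325,48))
E
```

```text
ridge [536.   23.3  56. ] [549.8  13.9  56. ]
hinge-edge near [446.8  12.3  48. ] [467.4   7.2  48. ]
free edge near now [584.3  -1.3  48. ] lip lead near [572.3   7.1  56. ] before edge [567.5   3.2  48. ]
```

>>> send_rows --motion '[{"tx": 0.004, "ty": 0, "tz": 0, "rx": 0, "ry": 0, "rz": 0, "gripper": 1}, {"tx": 0.004, "ty": 0, "tz": 0, "rx": 0, "ry": 0, "rz": 0, "gripper": 1}, {"tx": 0, "ty": 0, "tz": 0, "rx": 0, "ry": 0, "rz": 0, "gripper": 1}, {"tx": 0, "ty": 0, "tz": 0, "rx": 0, "ry": 0, "rz": 0, "gripper": 1}]'

```text
time_s: 7.92
ee_pos: [531.9, 53.7, 47.0]
ee_rot: [180.0, 0.4, -2.0]
force: [-7.3, 0.1, 11.1]
gripper_width: 0.6
gripper_force: 5.3
```

>>> send_rows --motion '[{"tx": 0.004, "ty": 0, "tz": 0, "rx": 0, "ry": 0, "rz": 0, "gripper": 1}, {"tx": 0.004, "ty": 0, "tz": 0, "rx": 0, "ry": 0, "rz": 0, "gripper": 1}, {"tx": 0, "ty": 0, "tz": 0, "rx": 0, "ry": 0, "rz": 0, "gripper": 1}, {"tx": 0, "ty": 0, "tz": 0, "rx": 0, "ry": 0, "rz": 0, "gripper": 1}]'

```text
time_s: 8.43
ee_pos: [536.3, 53.6, 47.0]
ee_rot: [180.0, 0.4, -2.0]
force: [-5.4, 0.2, 9.8]
gripper_width: 0.7
gripper_force: 4.8
```

>>> send_rows --motion '[{"tx": 0.004, "ty": 0, "tz": 0, "rx": 0, "ry": 0, "rz": 0, "gripper": 1}, {"tx": 0, "ty": 0, "tz": 0, "rx": 0, "ry": 0, "rz": 0, "gripper": 1}, {"tx": 0, "ty": 0, "tz": 0, "rx": 0, "ry": 0, "rz": 0, "gripper": 1}]'

```text
time_s: 8.8
ee_pos: [536.7, 53.5, 46.8]
ee_rot: [180.0, 0.6, -2.0]
force: [-9.0, 0.6, 10.4]
gripper_width: 0.3
gripper_force: 6.8
```

```bash
python3 - <<'E'
from h import *
d=env.grab_frame("scene"); save(d,"g.png",(180,300,130,270),4); s=env.state();print(s["ee_pos"],s["force"])
E
```

```text
[536.68483671  53.49293842  46.74163397] [-8.91417048  0.52830927 11.352722  ]
```

View pics/g.png

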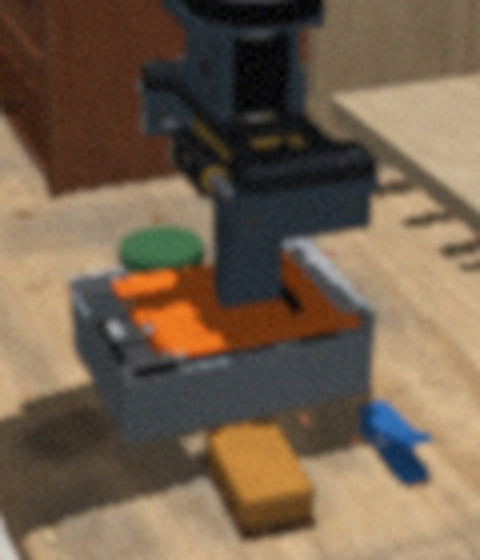

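Between these two views the cover stayed put while the fingers closed up to the ridge at (295,305). The finger face is at x = 552.7, and fully home would put the ridge at about 551. One more small push will confirm the stop.

>>> send_rows --motion '[{"tx": 0.004, "ty": 0, "tz": 0, "rx": 0, "ry": 0, "rz": 0, "gripper": 1}, {"tx": 0.004, "ty": 0, "tz": 0, "rx": 0, "ry": 0, "rz": 0, "gripper": 1}, {"tx": 0, "ty": 0, "tz": 0, "rx": 0, "ry": 0, "rz": 0, "gripper": 1}, {"tx": 0, "ty": 0, "tz": 0, "rx": 0, "ry": 0, "rz": 0, "gripper": 1}]'

```text
time_s: 9.35
ee_pos: [536.8, 53.4, 46.1]
ee_rot: [179.9, 1.0, -2.0]
force: [-15.2, 0.4, 13.4]
gripper_width: 0.2
gripper_force: 9.9
```

Hard stop at 15 N without motion, so the cover is home. I'll unload and lift off.

>>> send_rows --motion '[{"tx": -0.008, "ty": 0, "tz": 0, "rx": 0, "ry": 0, "rz": 0, "gripper": 1}, {"tx": 0, "ty": 0, "tz": -0.008, "rx": 0, "ry": 0, "rz": 0, "gripper": 1}, {"tx": 0, "ty": 0, "tz": -0.02, "rx": 0, "ry": 0, "rz": 0, "gripper": 1}, {"tx": -0.02, "ty": 0, "tz": -0.08, "rx": 0, "ry": 0, "rz": 0, "gripper": 1}, {"tx": -0.08, "ty": 0, "tz": -0.08, "rx": 0, "ry": 0, "rz": 0, "gripper": 1}, {"tx": -0.08, "ty": 0, "tz": -0.08, "rx": 0, "ry": 0, "rz": 0, "gripper": 1}, {"tx": 0, "ty": 0, "tz": 0, "rx": 0, "ry": 0, "rz": 0, "gripper": 1}, {"tx": 0, "ty": 0, "tz": 0, "rx": 0, "ry": 0, "rz": 0, "gripper": 1}]'

```text
time_s: 10.35
ee_pos: [452.0, 56.7, 180.5]
ee_rot: [180.0, -0.1, -2.0]
force: [0.9, 0.3, -0.0]
gripper_width: 0.3
gripper_force: 0.0
```

```bash
python3 - <<'E'
from h import *
d=env.grab_frame("scene"); t=env.grab_frame("top")
a=cv2.resize(d["frame"][150:270,180:300],(400,400),interpolation=2);b=cv2.resize(t["frame"][165:265,190:290],(400,400),interpolation=2)
cv2.imwrite("pics/i.png",np.hstack([a,b])[:,:,::-1])
E
```

```text
(no output)
```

View pics/i.png

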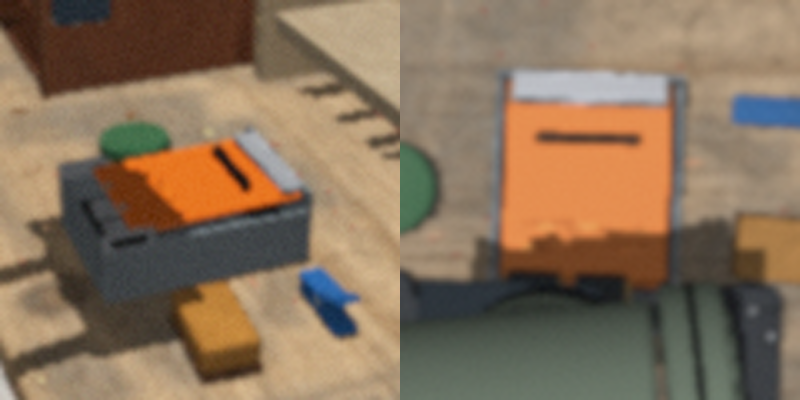

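The cover lies flat beneath the lip in both views. In the top view the ridge is about 21 mm from the lip edge, which is what full slide should give, and the bystanders haven't moved.

```bash
python3 -c "
from workcell import env
print(env.job_done())"
```

```text
the job is handed in; nothing more can be done
None
```

The box is closed: the cover lies flat with its free edge tucked home under the steel lip, the box and the three items beside it did not visibly move, the arm is clear, and the job is handed in (no verdict was returned).

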